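Run a spacer along the rail into the green corner

ROBOT

A 6-joint arm with a two-finger parallel gripper is mounted at the origin on a cart in front of the work surface, level with it; the furniture and walls round the work are solid. World frame = base frame: x ahead of the robot, y to its left, z up, the work surface at z = 0. Lengths are in m, angles in rad, forces in N, time in s.
With the tool pointing down it reaches from about 0.35 to 0.975 m from the base axis. Payload 4.9 kg.
Tool frame: the origin (TCP) lies between the finger pads; the fingertips stand 25 mm ahead of it and the grasp point (between the pads) lies 6 mm ahead of it (ctrl.tip_reach is the distance from the TCP to the fingertips, in m); z points along the fingers, y is the direction in which the jaws open and shut (so a half turn about z gives the same grasp; the last joint's range is limited). The gripper opens to 85 mm and grips with 20 to 120 N. Pads are 22 mm wide; open, the fingers measure 114 mm over their backs; the gripper's body (76 mm by 85 mm) begins 54 mm behind the grasp point. The pads swing forward as they close: fully open they stand 13 mm farther back than shut.
Start: joints at [-1.242, 0.053, 1.613, -0, 1.476, -0.119], TCP at [0.271, -0.563, 0.256] pointing down, gripper open.
Joint ranges: [-3.01, 3.01], [-1.01, 2.22], [0.06, 2.58], [-1.02, 4.17], [0.09, 2.62], [-3.14, 3.14]. Speed limits (rad/s): [2.57, 2.57, 3.14, 3.14, 3.14, 3.14].

INTERFACE

Orientations are given as a rotation vector (axis times angle).
In Python, from station import get_obs, get_image, camera_params, order, ctrl gives the robot as it stands.
- The arm moves only by the tool move_arm, never from a script. Its argument "deltas" is one flat list of numbers, 5 for each row, row after row: the opening, from -1 (shut) to 1 (fully open), so that 0 is half open, then the shift along the tool's x, y, z in m, then the turn about the tool's z in degrees. In form: [fingers, tx, ty, tz, turn, fingers, tx, ty, tz, turn, ...]. A call has 1 to 10 rows; each row is the pose to reach, as a shift and turn from the pose measured when the call began, along the tool's axes at that moment; what a row does not reach only later rows make up. A row lasts 1/10 s, in which the tool goes at most 50 mm and 8.59 degrees, less where a joint would pass 70% of its speed; a pose out of reach is approached as far as the arm can. A call with a gripper value outside its range is refused whole. The fingers move at their own pace and stop on an object; "force" is the grip in N (left out, the last holds). Time passes only in rows, so rows that repeat a pose let the fingers close. It gives the time, the measured TCP pose, the force and the opening at its end, in the units of the state.
- get_obs(): the state, without advancing time (a new reading comes with each control period).
- get_image(name): name is "scene" or "top"; returns the picture (420x560x3 uint8, red, green, blue); there is no depth.
- camera_params(name): a dict with "camera_matrix" (3x3 intrinsics, pixels), "extrinsics" (4x4, takes a point from camera to world coordinates). Camera axes: x right, y up, looking along -z (the intrinsics and any distortion apply to the point x, -y, -z); pixel columns grow to the right and rows downward; lengths in m; the calibration is good to about 2 mm. A picture is of the moment at which its call begins. camera_params takes no time and is no camera call.
- order.finish_job(): hands the job in, once; it reports no verdict.
The state is a dict: "t": time; "q": joint angles; "dq": joint speeds; "effort": joint torques, N m; "tool_pos": TCP position; "tool_rot": TCP orientation; "contact_force": force on the tool from outside, world axes, zero at the start; "wrist_torque": the same for the moment, N m; "opening": finger opening in m.
Only numpy, scipy, OpenCV 4.12 (cv2) and the standard library are available. Lean on these libraries where they do the work, as an engineer would, in place of code of your own. Each camera call takes 0.05 s, during which the arm holds its last target. There are 200 camera calls.

TASK

Push the loose brass spacer on the grey jig straight back until its long side lies flat against the jig's rear rail, then slide it along the rail, keeping it on the rail all the way, until it sits fully home in the corner pocket marked green, against both the rail and the end stop. Only push it with the fingertips: do not pick it up or tip it, and leave the loose things round the jig alone.

Things in the scene. Friction and masses are not known exactly. Their poses are not given: they have to be found in the camera images.
- spacer: Loose rectangular brass spacer lying flat, 40 mm (its x) by 64 mm (its y) by 14 mm high, 0.18 to 0.35 kg, with two steel bushings set in its top. Origin: centre of its underside, z up; the same turned half round. It starts near the middle of the jig, up to 0.3 rad askew and about 25 to 40 mm (at its centre) short of where it touches the rail.
- jig: Fixed jig: grey plate 96 (x) by 300 (y) by 8 mm on the bench, top at z = 8 mm, turned a little about z; front edge open. Origin: centre of the plate's underside; x points across to the rear rail (away from the robot), y along the rail (to the robot's left), z up. The spacer flat on the rail has its centre at x = +16 mm; home in a corner also at y = +104 or -104 mm.
- rail_mid (a point): Middle of the upper edge of the rail's working face, at x = +36, z = 28 mm of the jig. The rail is a dark steel bar along the whole rear edge of the plate, 12 mm thick, 20 mm high above the plate.
- left_stop (a point): Upper edge of the left end stop's inner face, at x = +16, y = +136, z = 28 mm of the jig. The stop is dark steel, 14 mm thick, 20 mm high above the plate, and reaches from the rail forward to x = -17 mm. From its front end a low lip (10 mm high, 8 mm thick, inner face at x = -9 mm) runs inwards to y = +110 mm: a corner pocket 45 mm wide, entered along the rail.
- right_stop (a point): The same on the right end stop, at x = +16, y = -136, z = 28 mm of the jig; stop, lip and pocket mirror the left ones.
- pocket_green: The pocket marked green: a green patch on the plate in one corner and a green tag 50 mm long on top of the rail beside it (top of the tag 34 mm above the bench). Origin: on the plate's top, exactly where the centre of the spacer's underside is when it is home against rail and end stop; axes as the jig's. Which end (left or right) is green changes.
- pocket_red: The other corner, marked red in the same way: not to be used. Origin and axes as for the green one.
- carton: Loose white carton, 74 x 102 x 66 mm, right of the jig; leave alone. Origin: centre of its underside.
- screwdriver: Loose screwdriver with yellow handle, 170 mm long (along its y), 24 mm high, lying in front of the jig; leave alone. Origin: centre of its underside.
- tin: Loose olive-green round tin, 73 mm across, 55 mm high, left of the jig; leave alone. Origin: centre of its underside.
- tape_measure: Loose yellow tape measure, 41 x 82 x 66 mm, right of the jig towards the back; leave alone. Origin: centre of its underside.
Mind the look-alikes: they are no part of the job. Several things have the shape of the spacer; the one meant has the colours described above.

How it is judged:
By the outcome, as a careful person would: the job done as asked, in the order asked, and still so for the second after the job is handed in, with the robot touching nothing.
It also fails if it takes over 45 s, if anything falls off the work surface, if the arm or the gripper's body presses on something with over 40 N, if the wrist force passes 120 N, or if a joint passes its speed limit or range.

## Working session

There is one attempt and no reset: what is moved stays moved. The work goes in short steps, Python scripts to look and compute and a tool call to move; the robot and the scene stay as the last step left them, time stands still between calls to the robot, and variables do not carry over. Pictures are saved under pics/ and viewed, about 8 in all and at most 12, crops included, and the job is handed in when it is done.

Besides the shell and the picture viewer there is one more tool, called after "Call:" by a JSON object that holds its "api" and its "payload". move_arm: Moves the arm, as the interface text tells. Its arguments: {"type":"object","properties":{"deltas":{"type":"array"},"force":{"type":"number"}},"required":["deltas"]}

```bash
mkdir -p pics; ls; python3 - <<'E'
from station import get_obs,get_image,camera_params,ctrl
import cv2,numpy as np
for n in("top","scene"):
    im=get_image(n); cv2.imwrite(f"pics/{n}0.png",im[:,:,::-1])
    p=camera_params(n); print(n,{k:np.round(v,4).tolist() if not isinstance(v,str) else v for k,v in p.items()})
o=get_obs(); print(o, ctrl.tip_reach)
E
```

```text
pics
top {'camera_matrix': [[526.355, 0.0, 274.345], [0.0, 526.355, 203.6457], [0.0, 0.0, 1.0]], 'extrinsics': [[0.0159, 0.9914, -0.1297, 0.3365], [-0.9998, 0.0174, 0.0104, -0.1982], [0.0125, 0.1296, 0.9915, 1.362], [0.0, 0.0, 0.0, 1.0]]}
scene {'camera_matrix': [[459.0912, 0.0, 281.352], [0.0, 459.0912, 212.5892], [0.0, 0.0, 1.0]], 'extrinsics': [[-0.5393, 0.58, -0.6105, -0.3532], [-0.8421, -0.3681, 0.3941, 0.3533], [0.0038, 0.7267, 0.6869, 1.0327], [0.0, 0.0, 0.0, 1.0]]}
{'t': 0.1, 'q': array([-1.24196902e+00,  5.33060120e-02,  1.61412474e+00,  5.51695365e-07,
        1.47600959e+00, -1.18968798e-01]), 'dq': array([ 7.65896082e-05, -7.95214761e-04, -2.07370793e-03, -1.05783758e-03,
        6.93143510e-04, -4.48626913e-04]), 'effort': array([ 5.39505018e-04, -3.94901276e+01, -3.71364391e+01, -7.41411941e-05,
        3.95097595e-03,  1.13623253e-05]), 'tool_pos': array([ 0.27046582, -0.5628857 ,  0.2551956 ]), 'tool_rot': array([-3.06138480e+00, -6.97126182e-01,  3.02947001e-04]), 'contact_force': array([0.06113122, 0.00556046, 0.03769259]), 'wrist_torque': array([-0.0216418 ,  0.03667237,  0.03675222]), 'opening': 0.08556042129961813} 0.025
```

View pics/top0.png

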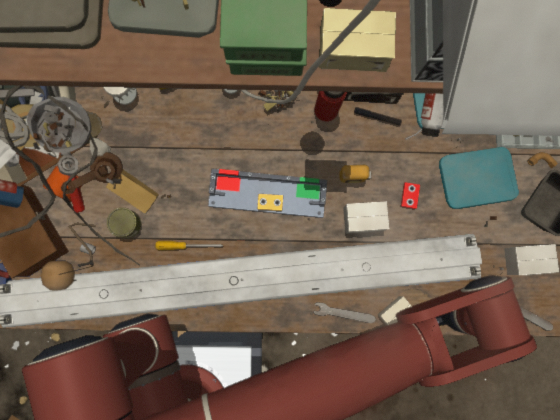

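View pics/scene0.png

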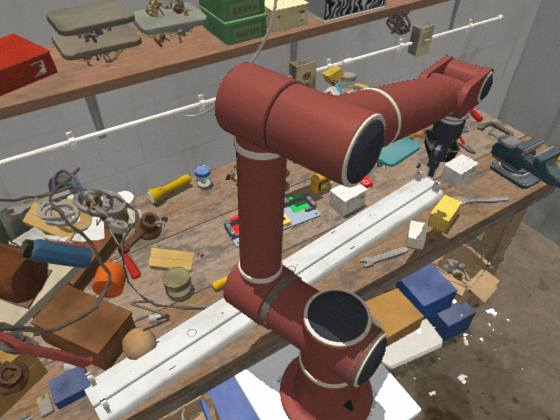

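The top view shows the jig at about (267,195), with the red mark on the left (228,180) and green on the right (308,187). Possible spacers are the brass block with two bushings on the jig (270,202), a red block with two bushings (411,195), and a plain tan board (135,192). By its colours and place, the one at (270,202) is right. I'll check it in a close crop and measure.

```bash
cat > h.py <<'E'
from station import get_obs,get_image,camera_params,ctrl
import cv2,numpy as np
from scipy.spatial.transform import Rotation as R
def ray(n,uv,z):
    p=camera_params(n);K=np.array(p["camera_matrix"]);E=np.array(p["extrinsics"])
    uv=np.atleast_2d(uv).astype(float)
    d=np.c_[(uv[:,0]-K[0,2])/K[0,0],-(uv[:,1]-K[1,2])/K[1,1],-np.ones(len(uv))]@E[:3,:3].T
    c=E[:3,3]; return c+d*((z-c[2])/d[:,2])[:,None]
def proj(n,P):
    p=camera_params(n);K=np.array(p["camera_matrix"]);E=np.array(p["extrinsics"])
    q=(np.atleast_2d(P)-E[:3,3])@E[:3,:3]; q=q/-q[:,2:]
    return np.c_[K[0,0]*q[:,0]+K[0,2],-K[1,1]*q[:,1]+K[1,2]]
def crop(im,name,r=(200,165,335,225),s=6,n="top"):
    a,b,c,d=r; cv2.imwrite(f"pics/{name}.png",cv2.resize(im[b:d,a:c,::-1],None,fx=s,fy=s,interpolation=cv2.INTER_CUBIC))
def blob(im,lo,hi,r):
    h=cv2.cvtColor(im,cv2.COLOR_RGB2HSV);m=cv2.inRange(h,lo,hi);k=np.zeros_like(m);k[r[1]:r[3],r[0]:r[2]]=m[r[1]:r[3],r[0]:r[2]]
    cs,_=cv2.findContours(k,cv2.RETR_EXTERNAL,cv2.CHAIN_APPROX_NONE)
    return sorted(cs,key=cv2.contourArea)[::-1],k
E
python3 - <<'E'
from h import *
im=get_image("top"); crop(im,"c1")
r=(200,165,335,225)
def mm(n,lo,hi,z):
    c,k=blob(im,lo,hi,r); 
    for c in c[:2]:
        P=ray("top",c[:,0,:],z)[:,:2]; (x,y),(w,h),a=cv2.minAreaRect((P*1000).astype(np.float32))
        print(n,len(c),cv2.contourArea(c),"c mm",round(x,1),round(y,1),"size",round(w,1),round(h,1),"ang",round(a,1), cv2.boundingRect(c))
mm("brass",(15,110,100),(35,255,255),.022)
mm("red",(0,150,120),(6,255,255),.008)
mm("green",(50,120,60),(75,255,255),.008)
mm("plate",(100,20,90),(130,140,255),.008)
mm("dark",(90,20,0),(130,255,80),.028)
for u in((270,202),(267,180),(230,190),(150,245)): 
  print(u,im[u[1],u[0]],cv2.cvtColor(im[u[1]:u[1]+1,u[0]:u[0]+1],cv2.COLOR_RGB2HSV)[0,0])
E
```

```text
brass 74 342.0 c mm 516.0 -200.6 size 62.5 40.0 ang 87.6 (258, 194, 25, 17)
red 66 266.0 c mm 566.0 -90.5 size 58.1 35.4 ang 85.2 (217, 176, 23, 15)
red 43 71.5 c mm 595.6 -91.2 size 50.2 12.7 ang 85.2 (219, 169, 20, 6)
green 65 256.5 c mm 548.7 -298.4 size 57.9 34.4 ang 85.0 (296, 184, 24, 15)
green 41 57.5 c mm 578.9 -302.0 size 47.6 11.6 ang 86.6 (300, 177, 19, 6)
plate 332 1809.0 c mm 534.8 -192.0 size 295.0 82.1 ang 85.4 (209, 178, 114, 39)
plate 5 0.5 c mm 544.0 -68.6 size 5.8 2.3 ang 64.3 (218, 191, 3, 2)
dark 10 1.0 c mm 571.5 -237.3 size 2.6 12.9 ang 1.0 (282, 180, 6, 2)
dark 2 0.0 c mm 578.8 -134.4 size 2.6 0.0 ang 91.0 (244, 177, 2, 1)
(270, 202) [231 195  93] [ 22 152 231]
(267, 180) [86 87 90] [113  11  90]
(230, 190) [219 107 107] [  0 130 219]
(150, 245) [111  88  65] [ 15 106 111]
```

View pics/c1.png

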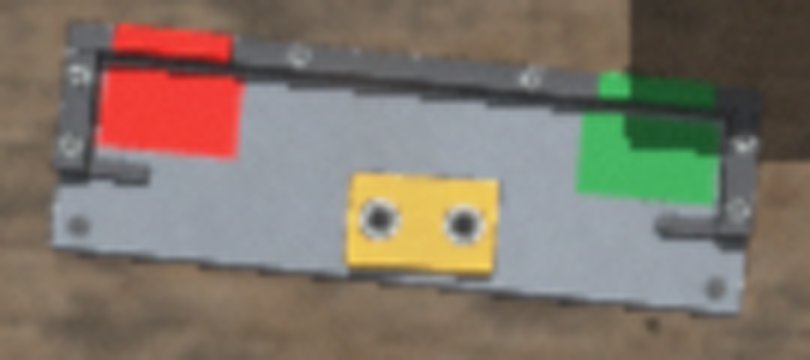

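The crop confirms the brass spacer with two steel bushings at (270,202), the green patch in the right corner and the red in the left. The patches are 208.6 mm apart against the expected 208 mm, which gives a jig yaw of about −4.75°. Next I'll check the jig pose and work out the approach move.

```bash
cat >> h.py <<'E'
J0=np.array([.5414,-.1931]);yaw=np.radians(-4.75);RJ=np.array([[np.cos(yaw),-np.sin(yaw)],[np.sin(yaw),np.cos(yaw)]])
def j2w(p): return J0+RJ@np.array(p[:2])
def w2j(p): return (np.atleast_2d(p)[:,:2]-J0)@RJ
def go(xj,yj,z):
    "shift in current tool axes to jig point (m), world TCP z; and turn so tool y || jig y"
    o=get_obs();T=R.from_rotvec(o["tool_rot"]).as_matrix();d=np.r_[j2w((xj,yj)),z]-o["tool_pos"]
    ax=T[:,0];a=[np.degrees((np.arctan2(ax[1],ax[0])-yaw-k+np.pi*1.5)%(2*np.pi)-np.pi*1.5) for k in(0,np.pi)]
    print("tcp jig mm",w2j(o["tool_pos"])[0].round(4)*1000,"z",o["tool_pos"][2].round(4),"F",o["contact_force"].round(1),"open",round(o["opening"],4),"t",o["t"])
    print("shift",(T.T@d).round(4),"turn about tool z (deg): ",np.round(a,1),"(tool z down: turn=+a)")
    print("tool x,y in jig:",(RJ.T@T[:2,0]).round(3),(RJ.T@T[:2,1]).round(3))
E
python3 - <<'E'
from h import *
go(-.068,-.0096,.10)
print(get_obs()["q"].round(2))
im=get_image("top")
P=[np.r_[j2w(p),z] for p,z in [((.036,.0),.028),((.036,-.136),.028),((.036,.136),.028),((-.048,-.15),.008),((-.048,.15),.008)]]
print("expected px",proj("top",np.array(P)).round(1).tolist())
c,k=blob(im,(0,150,120),(6,255,255),(200,165,335,176));print("redtag",w2j(ray("top",c[0][:,0],.034)).mean(0)*1000)
c,k=blob(im,(50,120,60),(75,255,255),(200,165,335,183));print("greentag",w2j(ray("top",c[0][:,0],.034)).mean(0)*1000)
c,k=blob(im,(15,110,100),(35,255,255),(200,165,335,225));print("spacer",w2j(ray("top",c[0][:,0],.022)).mean(0)*1000)
for n,lo,hi,rr in(("driver",(15,180,100),(32,255,255),(140,230,260,260)),):
  c,k=blob(im,lo,hi,rr);Q=ray("top",c[0][:,0],.012);print(n,w2j(Q).min(0),w2j(Q).max(0))
E
```

```text
tcp jig mm [-239.4 -391. ] z 0.2553 F [ 0.6 -0.5  0.2] open 0.0855 t 0.15
shift [ 0.3408 -0.2419  0.1558] turn about tool z (deg):  [  30.4 -149.6] (tool z down: turn=+a)
tool x,y in jig: [0.862 0.506] [ 0.506 -0.862]
[-1.24  0.05  1.61  0.    1.48 -0.12]
expected px [[268.5, 178.0], [321.1, 183.3], [215.9, 172.7], [322.9, 216.9], [207.6, 205.4]]
redtag [ 40.78840328 104.03426321]
greentag [  40.85791021 -103.8039957 ]
spacer [-24.47989784  -9.39214795]
driver [-0.17246194  0.19448327] [-0.14817008  0.26960513]
```

Call:
{"api": "move_arm", "payload": {"deltas": [-0.4,0.034,-0.024,0,3,-0.4,0.068,-0.048,0,6,-0.4,0.102,-0.073,0,9,-0.4,0.136,-0.097,0,12,-0.4,0.17,-0.121,0,15,-0.4,0.204,-0.145,0,18,-0.4,0.239,-0.169,0,21,-0.4,0.273,-0.194,0.02,24,-0.4,0.307,-0.218,0.05,27,-0.4,0.341,-0.242,0.08,30.4], "force": 30}}

```text
t: 1.2
tool_pos: [0.4729, -0.1975, 0.1772]
tool_rot: [-3.139, 0.134, -0.002]
contact_force: [1.4, -1.8, -1.7]
opening: 0.0255
```

```bash
python3 - <<'E'
from h import *
go(-.072,-.0094,.038)
im=get_image("scene"); crop(im,"s1",(190,150,360,270),4)
im=get_image("top"); crop(im,"t1",(190,150,350,250),5)
E
```

```text
tcp jig mm [-67.9 -10.1] z 0.1772 F [ 1.4 -1.8 -1.7] open 0.0255 t 1.2
shift [-0.0043 -0.0007  0.1392] turn about tool z (deg):  [-1.000e-01 -1.801e+02] (tool z down: turn=+a)
tool x,y in jig: [ 1.    -0.002] [-0.002 -1.   ]
```

View pics/t1.png

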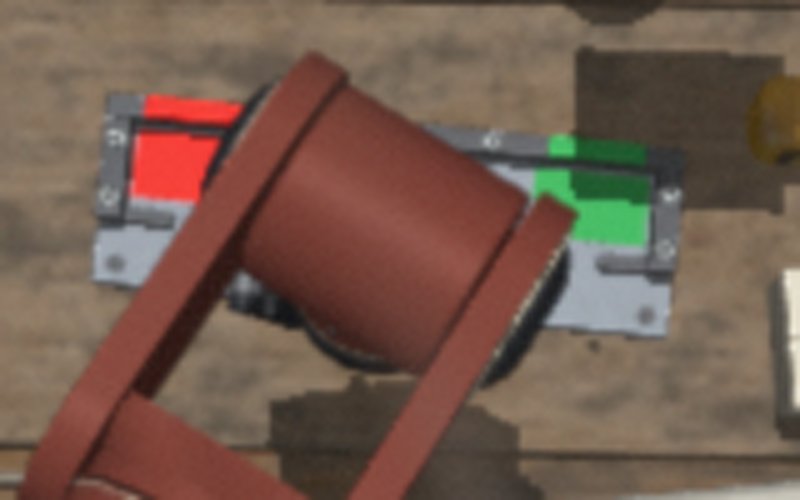

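The arm hides the jig from the top camera, as expected. I'll go down in front of the plate and check with the scene camera.

Call:
{"api": "move_arm", "payload": {"deltas": [-0.4,-0.004,0,0.04,0,-0.4,-0.004,0,0.08,0,-0.4,-0.004,0,0.11,0,-0.4,-0.004,0,0.13,0,-0.4,-0.004,0,0.141,0,-0.4,-0.004,0,0.141,0]}}

```text
t: 1.9
tool_pos: [0.4647, -0.1924, 0.03]
tool_rot: [-3.131, 0.123, 0.016]
contact_force: [0.1, 0.3, 0.0]
opening: 0.0257
```

```bash
python3 - <<'E'
from h import *
go(-.035,-.0094,.036)
im=get_image("scene"); crop(im,"s2",(200,170,340,260),5)
E
```

```text
tcp jig mm [-76.5  -5.7] z 0.03 F [0.1 0.3 0. ] open 0.0257 t 1.9
shift [ 0.0414  0.0039 -0.0065] turn about tool z (deg):  [   0.3 -179.7] (tool z down: turn=+a)
tool x,y in jig: [1.    0.004] [ 0.004 -1.   ]
```

View pics/s2.png

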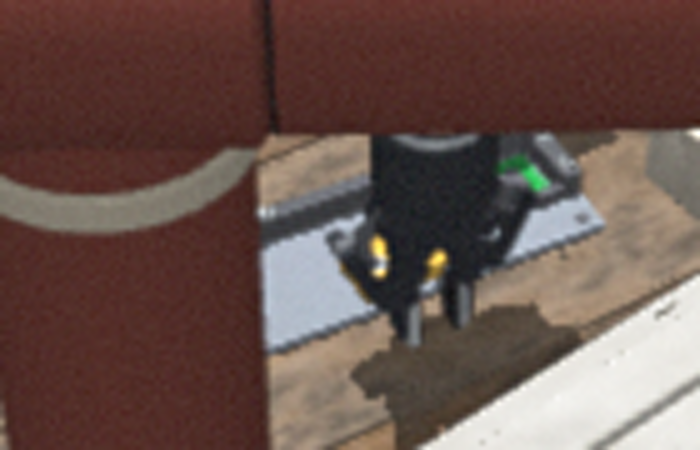

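Call:
{"api": "move_arm", "payload": {"deltas": [-0.4,0,0.004,-0.0065,0.3,-0.4,0,0.004,-0.0065,0.3,-0.4,0.008,0.004,-0.0065,0.3,-0.4,0.014,0.004,-0.0065,0.3,-0.4,0.02,0.004,-0.0065,0.3,-0.4,0.024,0.004,-0.0065,0.3,-0.4,0.028,0.004,-0.0065,0.3,-0.4,0.031,0.004,-0.0065,0.3,-0.4,0.031,0.004,-0.0065,0.3]}}

```text
t: 2.85
tool_pos: [0.4967, -0.1993, 0.0373]
tool_rot: [-3.132, 0.131, 0.012]
contact_force: [0.1, -0.2, -0.0]
opening: 0.0254
```

```bash
python3 - <<'E'
from h import *
go(-.015,-.0094,.036)
im=get_image("scene"); crop(im,"s3",(200,170,340,260),5)
E
```

```text
tcp jig mm [-44.   -9.9] z 0.0373 F [ 0.1 -0.2 -0. ] open 0.0254 t 2.85
shift [ 0.029  -0.0005  0.0011] turn about tool z (deg):  [  -0. -180.] (tool z down: turn=+a)
tool x,y in jig: [ 1.    -0.001] [-0.001 -1.   ]
```

View pics/s3.png

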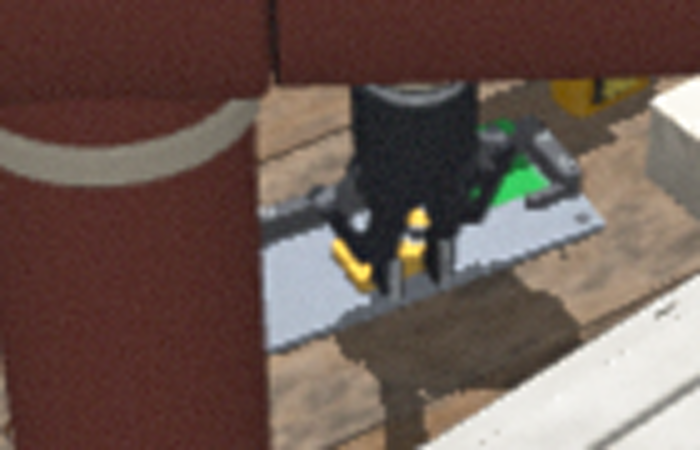

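```bash
python3 - <<'E'
from h import *
for u in ((370,290),(335,243)): # front-left corner (bottom), rear-left corner (top)
  q=np.array(u)/5+[200,170]
  print(u,[(w2j(ray("scene",[q],z))*1000).round(1).tolist() for z in(.008,.022)])
E
```

```text
(370, 290) [[[-31.9, 13.3]], [[-44.3, 19.6]]]
(335, 243) [[[16.1, 13.8]], [[3.1, 20.1]]]
```

The spacer's front edge measures about −32 mm in the jig frame, which matches the finger front at −33 mm, so it is moving squarely with the fingers. I'll push on to the rail.

Call:
{"api": "move_arm", "payload": {"deltas": [-0.4,0.005,0,0.001,0,-0.4,0.009,0,0.001,0,-0.4,0.013,0,0.001,0,-0.4,0.017,0,0.001,0,-0.4,0.02,0,0.001,0,-0.4,0.023,0,0.001,0,-0.4,0.025,0,0.001,0,-0.4,0.027,0,0.001,0,-0.4,0.027,0,0.001,0]}}

```text
t: 3.8
tool_pos: [0.5241, -0.2016, 0.0362]
tool_rot: [-3.132, 0.131, 0.01]
contact_force: [-1.2, 1.4, 0.2]
opening: 0.0259
```

```bash
python3 - <<'E'
from h import *
go(-.015,-.0094,.036)
E
```

```text
tcp jig mm [-16.6  -9.9] z 0.0362 F [-1.2  1.4  0.2] open 0.0259 t 3.8
shift [ 0.0016 -0.0005  0.0002] turn about tool z (deg):  [  -0. -180.] (tool z down: turn=+a)
tool x,y in jig: [ 1.    -0.001] [-0.001 -1.   ]
```

Call:
{"api": "move_arm", "payload": {"deltas": [-0.4,0.001,0,0,0,-0.4,0.002,0,0,0,-0.4,0.002,0,0,0,-0.4,0.002,0,0,0]}}

```text
t: 4.2
tool_pos: [0.5261, -0.2018, 0.0362]
tool_rot: [-3.132, 0.131, 0.01]
contact_force: [-2.2, 0.8, 0.3]
opening: 0.0254
```

Call:
{"api": "move_arm", "payload": {"deltas": [-0.4,0.001,0,0,0,-0.4,0.002,0,0,0,-0.4,0.002,0,0,0,-0.4,0.002,0,0,0]}}

```text
t: 4.6
tool_pos: [0.5262, -0.2018, 0.0361]
tool_rot: [-3.131, 0.131, 0.018]
contact_force: [-9.8, 1.7, 6.6]
opening: 0.0258
```

```bash
python3 - <<'E'
from h import *
go(-.015,-.0094,.036)
im=get_image("scene"); crop(im,"s4",(220,170,340,250),6)
E
```

```text
tcp jig mm [-14.4 -10. ] z 0.0361 F [-9.8  1.7  6.6] open 0.0258 t 4.6
shift [-0.0006 -0.0006  0.0002] turn about tool z (deg):  [  -0. -180.] (tool z down: turn=+a)
tool x,y in jig: [ 1. -0.] [-0. -1.]
```

The rail contact is firm: 9.8 N at x = −14.4 mm, where −15 mm was expected. I'll back off, lift, and go left so the top camera can see.

Call:
{"api": "move_arm", "payload": {"deltas": [-0.4,-0.015,0,0,0,-0.4,-0.03,0,0,0,-0.4,-0.03,0,-0.04,0,-0.4,-0.03,0,-0.085,0,-1,-0.03,-0.04,-0.12,0,-1,-0.03,-0.08,-0.12,0,-1,-0.03,-0.12,-0.12,0,-1,-0.03,-0.16,-0.12,0,-1,-0.03,-0.19,-0.12,0,-1,-0.03,-0.19,-0.12,0]}}

```text
t: 5.65
tool_pos: [0.5142, -0.0079, 0.1584]
tool_rot: [-3.131, 0.124, 0.014]
contact_force: [0.0, -0.9, -1.0]
opening: -0.0001
```

```bash
python3 - <<'E'
from h import *
im=get_image("top"); crop(im,"t5",(195,150,345,235),5)
c,k=blob(im,(15,110,100),(35,255,255),(230,165,335,225))
P=w2j(ray("top",c[0][:,0],.022));(x,y),(w,h),a=cv2.minAreaRect((P*1000).astype(np.float32));print("spacer jig",x,y,w,h,a)
go(.011,.055,.10)
E
```

```text
spacer jig 14.877382278442383 -9.817846298217773 62.94663619995117 41.050376892089844 89.99796295166016
tcp jig mm [-42.3 180.7] z 0.1583 F [ 0.2 -0.4  0.8] open -0.0 t 5.7
shift [0.0536 0.1262 0.0569] turn about tool z (deg):  [   0.2 -179.8] (tool z down: turn=+a)
tool x,y in jig: [1.    0.003] [ 0.003 -1.   ]
```

View pics/t5.png

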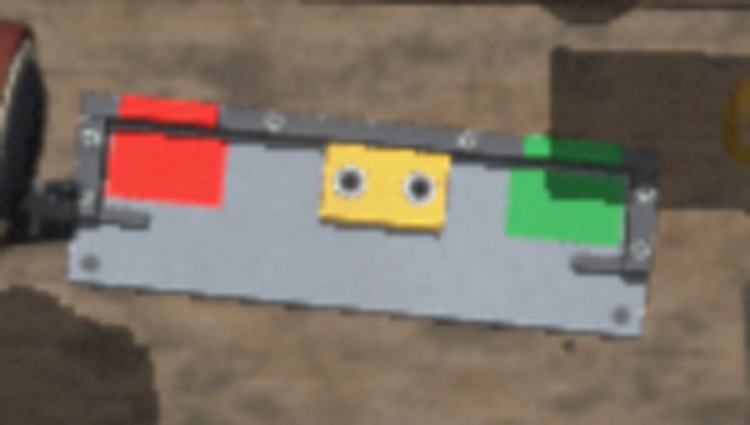

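The picture shows the spacer flat on the rail: centre in jig axes (14.9, −9.8) mm, angle 0° to the rail. Next I'll go behind its left end with the fingers shut.

Call:
{"api": "move_arm", "payload": {"deltas": [-1,0.02,0.04,0,0,-1,0.04,0.08,0,0,-1,0.054,0.12,0.01,0,-1,0.054,0.126,0.04,0,-1,0.054,0.126,0.07,0,-1,0.054,0.126,0.095,0,-1,0.054,0.126,0.11,0,-1,0.054,0.126,0.118,0,-1,0.054,0.126,0.118,0,-1,0.054,0.126,0.118,0]}}

```text
t: 6.7
tool_pos: [0.5578, -0.139, 0.0402]
tool_rot: [-3.133, 0.126, 0.012]
contact_force: [0.3, 0.1, 0.4]
opening: 0.0002
```

```bash
python3 - <<'E'
from h import *
go(.011,.038,.037)
E
```

```text
tcp jig mm [11.8 55.3] z 0.0402 F [0.3 0.1 0.4] open 0.0002 t 6.7
shift [-0.0008  0.0173  0.0031] turn about tool z (deg):  [   0.2 -179.8] (tool z down: turn=+a)
tool x,y in jig: [1.    0.003] [ 0.003 -1.   ]
```

Call:
{"api": "move_arm", "payload": {"deltas": [-1,-0.001,0.006,0.003,0.2,-1,-0.001,0.011,0.003,0.2,-1,-0.001,0.015,0.003,0.2,-1,-0.001,0.018,0.003,0.2,-1,0,0.02,0.003,0.2,-1,0.001,0.023,0.003,0.2,-1,0.002,0.026,0.003,0.2,-1,0.003,0.03,0.003,0.2,-1,0.003,0.034,0.003,0.2,-1,0.004,0.034,0.003,0.2]}}

```text
t: 7.7
tool_pos: [0.5561, -0.1688, 0.0367]
tool_rot: [-3.122, 0.132, 0.027]
contact_force: [-11.8, 16.2, 14.5]
opening: 0.0002
```

```bash
python3 - <<'E'
from h import *
go(.016,-.0575,.037)
im=get_image("scene"); crop(im,"s6",(220,170,340,250),6)
im=get_image("top"); crop(im,"t6",(195,150,345,235),5)
E
```

```text
tcp jig mm [12.7 25.4] z 0.0367 F [-11.8  16.2  14.5] open 0.0002 t 7.7
shift [ 0.0034  0.0829 -0.0016] turn about tool z (deg):  [-1.000e-01 -1.801e+02] (tool z down: turn=+a)
tool x,y in jig: [ 1.    -0.001] [-0.002 -1.   ]
```

View pics/s6.png

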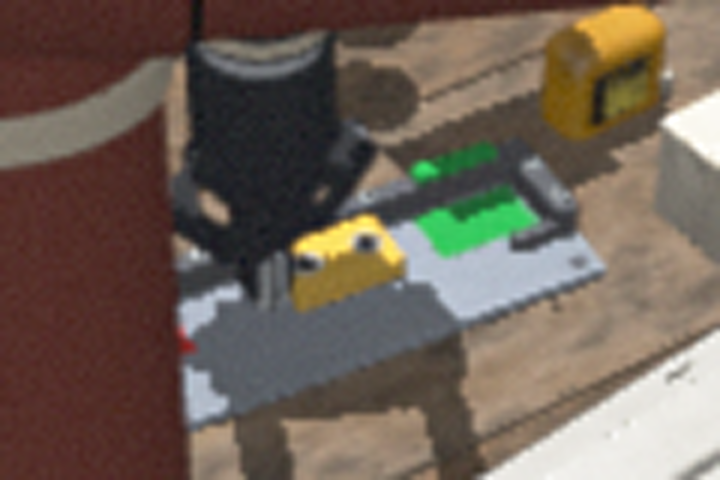

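The forces show the finger grips the end face well (N/F about 0.86), so a small sideways bias is enough. I'll check the spacer's yaw from its front edge, then go on with less bias.

```bash
python3 - <<'E'
from h import *
for u,z in (((297,310),.008),((405,280),.008),((405,262),.022),((378,215),.022)):
  q=np.array(u)/6+[220,170]; print(u,(w2j(ray("scene",[q],z))*1000).round(1).tolist())
E
```

```text
(297, 310) [[-0.1, 13.1]]
(405, 280) [[-6.5, -48.6]]
(405, 262) [[-7.0, -48.1]]
(378, 215) [[32.3, -52.8]]
```

Call:
{"api": "move_arm", "payload": {"deltas": [-1,0.001,0.003,-0.001,0,-1,0.001,0.006,-0.001,0,-1,0.001,0.009,-0.001,0,-1,0.001,0.012,-0.001,0,-1,0.001,0.015,-0.001,0,-1,0.001,0.018,-0.001,0,-1,0.001,0.02,-0.001,0,-1,0.001,0.022,-0.001,0]}}

```text
t: 8.6
tool_pos: [0.5548, -0.1887, 0.0371]
tool_rot: [-3.118, 0.131, 0.031]
contact_force: [-3.2, 8.4, 4.0]
opening: 0.0001
```

```bash
python3 - <<'E'
from h import *
go(.016,-.0575,.037)
im=get_image("scene"); crop(im,"s7",(220,170,340,250),6)
E
```

```text
tcp jig mm [13.   5.5] z 0.0371 F [-3.2  8.4  4. ] open 0.0001 t 8.6
shift [ 0.0031  0.063  -0.0012] turn about tool z (deg):  [-1.000e-01 -1.801e+02] (tool z down: turn=+a)
tool x,y in jig: [ 1.    -0.001] [-0.002 -1.   ]
```

View pics/s7.png

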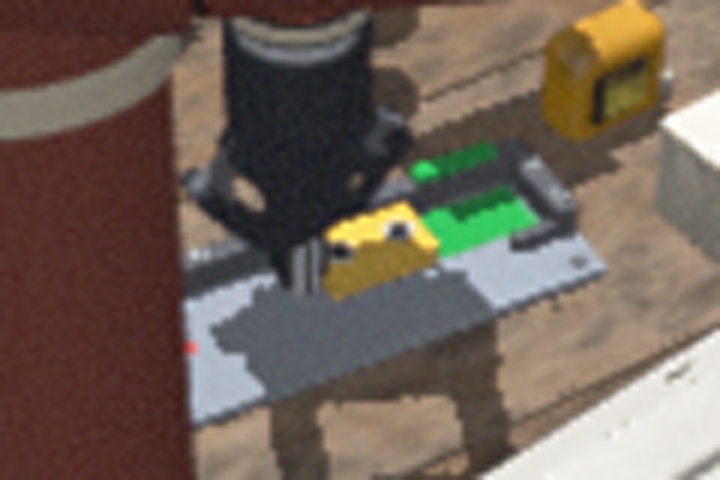

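```bash
cat >> h.py <<'E'
def edge(im):
    "front bottom edge of the spacer in scene: fit of lowest brass pixel per column, in jig mm"
    h=cv2.cvtColor(im,cv2.COLOR_RGB2HSV);m=cv2.inRange(h,(14,110,70),(36,255,255))
    m[:,:255]=0;m[:195]=0;m[:,312:]=0;m[235:]=0
    n,l,s,_=cv2.connectedComponentsWithStats(m);i=1+s[1:,4].argmax();m=l==i
    us=np.where(m.any(0))[0];lo=np.array([np.where(m[:,u])[0].max()+.5 for u in us])
    P=w2j(ray("scene",np.c_[us,lo],.008))*1000
    A=P[2:-3];k=np.polyfit(A[:,1],A[:,0],1);r=A[:,0]-np.polyval(k,A[:,1]);g=abs(r)<1.5;k=np.polyfit(A[g,1],A[g,0],1)
    print("cols",us[[0,-1]],"front edge: yaw deg (CCW+)",round(-np.degrees(np.arctan(k[0])),2),"x at mid",round(np.polyval(k,A[:,1].mean()),1),"y range",P[:,1].min().round(1),P[:,1].max().round(1));print(A.round(1)[::3].tolist())
E
python3 - <<'E'
from h import *
for n in("s6","s7"):
    c=cv2.imread(f"pics/{n}.png")[:,:,::-1]; im=np.zeros((420,560,3),np.uint8); im[170:250,220:340]=cv2.resize(np.ascontiguousarray(c),(120,80),interpolation=cv2.INTER_AREA)
    edge(im)
E
```

```text
cols [268 286] front edge: yaw deg (CCW+) 0.54 x at mid 0.7 y range -46.9 12.1
[[-0.1, 11.3], [-0.5, 0.8], [-0.9, -9.8], [-1.3, -20.4], [2.4, -33.3]]
cols [274 292] front edge: yaw deg (CCW+) 0.88 x at mid 0.6 y range -70.9 -8.3
[[-0.9, -9.8], [-1.3, -20.4], [2.4, -33.3], [2.0, -44.0], [1.6, -54.9]]
```

View pics/t6.png

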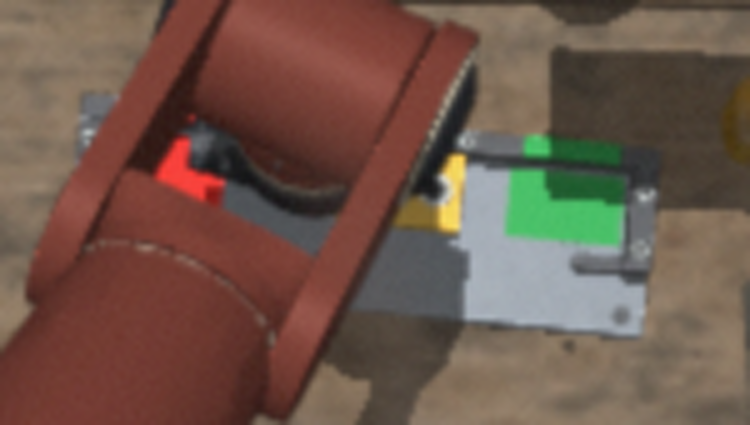

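Both views agree the spacer is flat on the rail, with yaw under 1° in the pixel-quantised fit and its right end touching the rail line. I'll carry on in the same way.

Call:
{"api": "move_arm", "payload": {"deltas": [-1,0.001,0.004,-0.001,0,-1,0.001,0.007,-0.001,0,-1,0.001,0.01,-0.001,0,-1,0.001,0.013,-0.001,0,-1,0.001,0.016,-0.001,0,-1,0.001,0.019,-0.001,0,-1,0.001,0.022,-0.001,0,-1,0.001,0.025,-0.001,0,-1,0.001,0.028,-0.001,0]}}

```text
t: 9.55
tool_pos: [0.5529, -0.216, 0.0373]
tool_rot: [-3.115, 0.132, 0.034]
contact_force: [-2.1, 6.6, 3.5]
opening: -0.0
```

```bash
python3 - <<'E'
from h import *
go(.016,-.0575,.037)
im=get_image("scene"); edge(im)
im=get_image("top"); 
c,k=blob(im,(15,110,100),(35,255,255),(270,165,335,225))
P=w2j(ray("top",c[0][:,0],.022))*1000;print("right end of visible brass",P[:,1].min().round(1)); e=P[P[:,1]<P[:,1].min()+12]; print("x range near right end",e[:,0].min().round(1),e[:,0].max().round(1))
E
```

```text
tcp jig mm [ 13.4 -21.9] z 0.0373 F [-2.1  6.6  3.5] open -0.0 t 9.55
shift [ 0.0027  0.0356 -0.0005] turn about tool z (deg):  [-1.000e-01 -1.801e+02] (tool z down: turn=+a)
tool x,y in jig: [ 1.    -0.001] [-0.002 -1.   ]
cols [281 299] front edge: yaw deg (CCW+) 0.88 x at mid 0.4 y range -95.7 -34.8
[[0.9, -36.1], [0.5, -46.9], [0.1, -57.7], [-0.3, -68.6], [-0.6, -79.5]]
right end of visible brass -98.1
x range near right end -3.8 20.6
```

Call:
{"api": "move_arm", "payload": {"deltas": [-1,0.002,0.004,-0.001,0,-1,0.002,0.007,-0.001,0,-1,0.002,0.01,-0.001,0,-1,0.002,0.013,-0.001,0,-1,0.002,0.016,-0.001,0,-1,0.002,0.019,-0.001,0,-1,0.002,0.022,-0.001,0,-1,0.002,0.025,-0.001,0,-1,0.002,0.028,-0.001,0]}}

```text
t: 10.55
tool_pos: [0.551, -0.2419, 0.0372]
tool_rot: [-3.109, 0.132, 0.042]
contact_force: [-5.5, 11.7, 7.6]
opening: -0.0003
```

```bash
python3 - <<'E'
from h import *
go(.016,-.0575,.037)
im=get_image("scene"); edge(im); crop(im,"s9",(240,165,350,245),6)
E
```

```text
tcp jig mm [ 13.6 -47.8] z 0.0372 F [-5.5 11.7  7.6] open -0.0003 t 10.55
shift [ 0.0024  0.0097 -0.0001] turn about tool z (deg):  [-1.000e-01 -1.801e+02] (tool z down: turn=+a)
tool x,y in jig: [ 1.    -0.002] [-0.002 -1.   ]
cols [288 306] front edge: yaw deg (CCW+) -0.02 x at mid 0.6 y range -123.2 -60.6
[[-1.4, -60.6], [2.4, -73.7], [2.0, -84.7], [1.6, -95.7], [1.2, -106.8]]
```

View pics/s9.png

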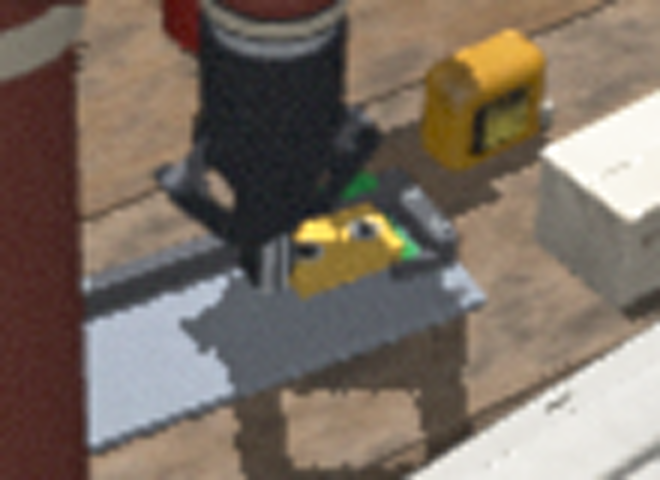

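The spacer is entering the pocket between the rail and the lip, with its leading corner at about crop (400,240) and about 10 mm left to go. Next is the final push until it meets the stop.

Call:
{"api": "move_arm", "payload": {"deltas": [-1,0.002,0.004,-0.001,0,-1,0.002,0.006,-0.001,0,-1,0.002,0.008,-0.001,0,-1,0.002,0.01,-0.001,0,-1,0.002,0.011,-0.001,0,-1,0.002,0.012,-0.001,0,-1,0.002,0.012,-0.001,0]}}

```text
t: 11.3
tool_pos: [0.5503, -0.252, 0.0373]
tool_rot: [-3.103, 0.133, 0.05]
contact_force: [-5.4, 11.4, 7.2]
opening: -0.0002
```

```bash
python3 - <<'E'
from h import *
go(.016,-.0575,.037)
E
```

```text
tcp jig mm [ 13.7 -58. ] z 0.0373 F [-5.4 11.4  7.2] open -0.0002 t 11.3
shift [ 0.0023 -0.0005  0.0003] turn about tool z (deg):  [-1.000e-01 -1.801e+02] (tool z down: turn=+a)
tool x,y in jig: [ 0.999 -0.002] [-0.003 -0.999]
```

Call:
{"api": "move_arm", "payload": {"deltas": [-1,0.0015,0.003,-0.001,0,-1,0.0015,0.004,-0.001,0,-1,0.0015,0.005,-0.001,0,-1,0.0015,0.005,-0.001,0]}}

```text
t: 11.7
tool_pos: [0.55, -0.2548, 0.0375]
tool_rot: [-3.097, 0.133, 0.057]
contact_force: [-3.9, 10.1, 5.3]
opening: -0.0
```

```bash
python3 - <<'E'
from h import *
go(.016,-.0575,.037)
E
```

```text
tcp jig mm [ 13.7 -60.8] z 0.0375 F [-3.9 10.1  5.3] open -0.0 t 11.7
shift [ 0.0023 -0.0033  0.0005] turn about tool z (deg):  [-1.000e-01 -1.801e+02] (tool z down: turn=+a)
tool x,y in jig: [ 0.999 -0.002] [-0.004 -0.999]
```

Call:
{"api": "move_arm", "payload": {"deltas": [-1,0.001,0.003,-0.001,0,-1,0.001,0.005,-0.001,0,-1,0.001,0.006,-0.001,0,-1,0.001,0.006,-0.001,0]}}

```text
t: 12.1
tool_pos: [0.55, -0.2554, 0.0375]
tool_rot: [-3.085, 0.133, 0.063]
contact_force: [-2.2, 20.1, 7.4]
opening: -0.0
```

```bash
python3 - <<'E'
from h import *
go(.016,-.0575,.037)
im=get_image("scene"); edge(im); crop(im,"s10",(255,170,335,230),8)
E
```

```text
tcp jig mm [ 13.7 -61.4] z 0.0375 F [-2.2 20.1  7.4] open -0.0 t 12.1
shift [ 0.0023 -0.0039  0.0006] turn about tool z (deg):  [-1.000e-01 -1.801e+02] (tool z down: turn=+a)
tool x,y in jig: [ 0.999 -0.002] [-0.005 -0.999]
cols [292 310] front edge: yaw deg (CCW+) 2.73 x at mid 1.1 y range -137.3 -73.7
[[0.9, -76.6], [0.5, -87.6], [0.1, -98.6], [-0.3, -109.7], [3.5, -123.2]]
```

View pics/s10.png

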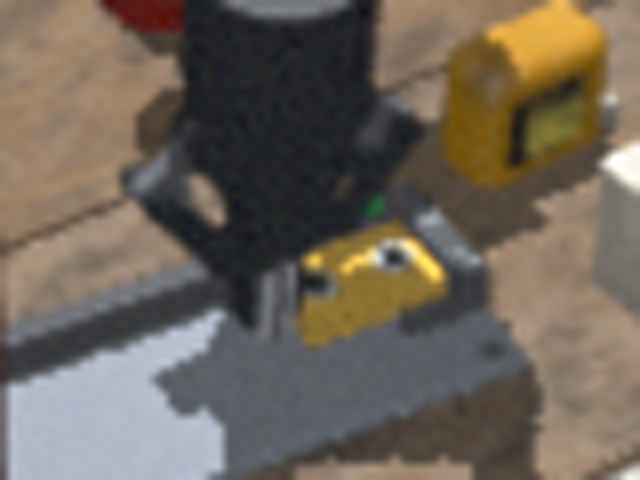

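The wrist force rose to 20 N along the rail with almost no further motion, so the spacer is on the stop. I'll retreat straight back along the rail, lift, and move clear to check from above.

Call:
{"api": "move_arm", "payload": {"deltas": [-1,0.0005,-0.004,-0.0005,0,-1,0.0005,-0.01,-0.0005,0,-1,0,-0.02,-0.001,0,-1,0,-0.025,-0.03,0,-1,0,-0.03,-0.07,0,-1,-0.02,-0.06,-0.11,0,-1,-0.04,-0.105,-0.12,0,-1,-0.06,-0.15,-0.12,0,-1,-0.06,-0.19,-0.12,0,-1,-0.06,-0.22,-0.12,0]}}

```text
t: 13.15
tool_pos: [0.5136, -0.0361, 0.1719]
tool_rot: [-3.086, 0.132, 0.059]
contact_force: [0.1, 0.2, -0.2]
opening: -0.0001
```

```bash
python3 - <<'E'
from h import *
im=get_image("top"); crop(im,"t11",(280,165,345,225),9)
c,k=blob(im,(15,90,60),(36,255,255),(230,165,328,225))
P=w2j(ray("top",c[0][:,0],.022));(x,y),(w,h),a=cv2.minAreaRect((P*1000).astype(np.float32));print("spacer jig",x,y,w,h,a,"target 16,-104")
go(-.05,.16,.16)
E
```

```text
spacer jig 15.226757049560547 -104.05864715576172 42.55025863647461 65.23672485351562 0.521023690700531 target 16,-104
tcp jig mm [-40.6 157.3] z 0.172 F [ 0.8  3.  -0.2] open 0.0001 t 13.2
shift [-0.0089 -0.0021  0.0125] turn about tool z (deg):  [ 1.000e-01 -1.799e+02] (tool z down: turn=+a)
tool x,y in jig: [0.999 0.001] [-0.001 -0.999]
```

The viewer limit is reached (12 pictures), so the final check is numeric: the same strict mask as when the spacer was flat on the rail, averaged over a few frames.

```bash
python3 - <<'E'
from h import *
im=np.mean([get_image("top").astype(float) for _ in range(4)],0).round().astype(np.uint8)
hsv=cv2.cvtColor(im,cv2.COLOR_RGB2HSV)
for lo in((15,110,100),(15,110,60)):
    c,k=blob(im,lo,(35,255,255),(285,165,328,225));P=w2j(ray("top",c[0][:,0],.022))*1000
    r=cv2.minAreaRect(P.astype(np.float32));print("rect",np.round(r[0],1),np.round(r[1],1),round(r[2],2))
m=np.zeros(im.shape[:2],np.uint8);cv2.drawContours(m,c,0,255,-1)
m=cv2.erode(m,np.ones((3,3)));w=m/255.*np.clip(100-hsv[:,:,1].astype(float),0,None)
v,u=np.nonzero(w>0);W=w[v,u];t=u>np.average(u,weights=W)
B=[np.average(np.c_[u,v][s],axis=0,weights=W[s]) for s in(t,~t)];Q=w2j(ray("top",B,.022))*1000
d=Q[1]-Q[0];print("bushings",Q.round(1).tolist(),"mid",Q.mean(0).round(1),"yaw deg",np.degrees(np.arctan2(-d[0],d[1])).round(2))
for n,b in(("scene",(0)),): pass
for nm,uv in(("tape",(357,173)),("carton",(368,217)),("driver",(170,245)),("tin",(123,222))):
    a=cv2.imread("pics/top0.png")[:,:,::-1].astype(int);x,y=uv;print(nm,"mean px change",abs(im[y-14:y+15,x-14:x+15].astype(int)-a[y-14:y+15,x-14:x+15]).mean().round(1))
E
```

```text
rect [  15.  -103.9] [64.5 41.3] 90.0
rect [  15.1 -103.9] [64.5 41.6] 90.0
bushings [[16.4, -122.1], [15.6, -86.1]] mid [  16.  -104.1] yaw deg 1.25
tape mean px change 5.2
carton mean px change 8.6
driver mean px change 34.3
tin mean px change 10.1
```

```bash
python3 - <<'E'
from h import *
go(-.045,-.086,.10)
im=get_image("top");a=np.ascontiguousarray(cv2.imread("pics/top0.png")[:,:,::-1])
for i in(a,im):
    c,k=blob(i,(15,180,60),(32,255,255),(140,225,260,260));print("driver yellow px",cv2.boundingRect(c[0]) if c else None)
E
```

```text
tcp jig mm [-40.  151.8] z 0.1712 F [ 0.3 -0.1  0. ] open -0.0002 t 13.4
shift [-0.0014  0.2411  0.0593] turn about tool z (deg):  [-1.000e-01 -1.801e+02] (tool z down: turn=+a)
tool x,y in jig: [ 0.999 -0.002] [-0.004 -0.999]
driver yellow px (156, 241, 30, 9)
driver yellow px None
```

The screwdriver is only hidden by the arm here, so I'll check it again later. The bushings hint at up to about 1° of yaw, so I'll make one gentle seating press on the open front face near the trailing end, clear of the lip.

Call:
{"api": "move_arm", "payload": {"deltas": [-1,-0.005,0.045,0,0,-1,-0.005,0.09,0,0,-1,-0.005,0.135,0,0,-1,-0.005,0.18,0,0,-1,-0.005,0.22,0.01,0,-1,-0.005,0.241,0.04,0,-1,-0.005,0.241,0.07,0,-1,-0.005,0.241,0.07,0,-1,-0.005,0.241,0.07,0]}}

```text
t: 14.35
tool_pos: [0.4846, -0.2749, 0.0889]
tool_rot: [-3.085, 0.137, 0.064]
contact_force: [0.7, -0.2, 0.6]
opening: -0.0003
```

```bash
python3 - <<'E'
from h import *
go(-.045,-.086,.038)
im=get_image("top")
c,k=blob(im,(15,180,60),(32,255,255),(140,225,260,260));print("driver yellow px",cv2.boundingRect(c[0]) if c else None)
E
```

```text
tcp jig mm [-49.9 -86.3] z 0.0889 F [ 0.7 -0.2  0.6] open -0.0003 t 14.35
shift [0.0071 0.0023 0.0506] turn about tool z (deg):  [  -0.3 -180.3] (tool z down: turn=+a)
tool x,y in jig: [ 0.999 -0.004] [-0.007 -0.999]
driver yellow px (156, 241, 30, 9)
```

Screwdriver unmoved (156,241,30,9). Now down, then forward.

Call:
{"api": "move_arm", "payload": {"deltas": [-1,0.004,0.002,0.025,0,-1,0.006,0.002,0.042,0,-1,0.007,0.002,0.05,0,-1,0.007,0.002,0.05,0,-1,0.014,0.002,0.05,0,-1,0.021,0.002,0.05,0,-1,0.027,0.002,0.05,0,-1,0.032,0.002,0.05,0,-1,0.034,0.002,0.05,0,-1,0.034,0.002,0.05,0]}}

```text
t: 15.4
tool_pos: [0.5178, -0.2775, 0.039]
tool_rot: [-3.087, 0.135, 0.06]
contact_force: [0.4, 0.6, 0.0]
opening: 0.0003
```

```bash
python3 - <<'E'
from h import *
go(-.014,-.086,.038)
E
```

```text
tcp jig mm [-16.6 -86.1] z 0.039 F [0.4 0.6 0. ] open 0.0003 t 15.4
shift [ 0.0026 -0.      0.0009] turn about tool z (deg):  [  -0.2 -180.2] (tool z down: turn=+a)
tool x,y in jig: [ 0.999 -0.003] [-0.006 -0.999]
```

Call:
{"api": "move_arm", "payload": {"deltas": [-1,0.001,0,0,0,-1,0.002,0,0,0,-1,0.003,0,0,0,-1,0.004,0,0,0,-1,0.004,0,0,0]}}

```text
t: 15.9
tool_pos: [0.5207, -0.2778, 0.0388]
tool_rot: [-3.086, 0.135, 0.065]
contact_force: [-4.4, 0.9, 2.6]
opening: 0.0001
```

Call:
{"api": "move_arm", "payload": {"deltas": [-1,0.001,0,0,0,-1,0.002,0,0,0,-1,0.002,0,0,0]}}

```text
t: 16.2
tool_pos: [0.5208, -0.2778, 0.0387]
tool_rot: [-3.085, 0.134, 0.074]
contact_force: [-9.2, -0.0, 6.0]
opening: 0.0001
```

Call:
{"api": "move_arm", "payload": {"deltas": [-1,-0.01,0,0,0,-1,-0.025,0,0,0,-1,-0.035,0,-0.03,0,-1,-0.035,0,-0.08,0,-1,-0.035,-0.04,-0.12,0,-1,-0.035,-0.09,-0.12,0,-1,-0.035,-0.14,-0.12,0,-1,-0.035,-0.19,-0.12,0,-1,-0.035,-0.24,-0.12,0,-1,-0.035,-0.24,-0.12,0]}}

```text
t: 17.2
tool_pos: [0.5125, -0.0382, 0.1727]
tool_rot: [-3.084, 0.125, 0.071]
contact_force: [-0.7, -0.7, 0.9]
opening: 0.0
```

```bash
python3 - <<'E'
from h import *
im=np.mean([get_image("top").astype(float) for _ in range(4)],0).round().astype(np.uint8)
hsv=cv2.cvtColor(im,cv2.COLOR_RGB2HSV)
c,k=blob(im,(15,110,60),(35,255,255),(285,165,328,225));P=w2j(ray("top",c[0][:,0],.022))*1000
r=cv2.minAreaRect(P.astype(np.float32));print("rect",np.round(r[0],1),np.round(r[1],1),round(r[2],2))
m=np.zeros(im.shape[:2],np.uint8);cv2.drawContours(m,c,0,255,-1)
m=cv2.erode(m,np.ones((3,3)));w=m/255.*np.clip(100-hsv[:,:,1].astype(float),0,None)
v,u=np.nonzero(w>0);W=w[v,u];t=u>np.average(u,weights=W)
B=[np.average(np.c_[u,v][s],axis=0,weights=W[s]) for s in(t,~t)];Q=w2j(ray("top",B,.022))*1000
d=Q[1]-Q[0];print("bushings mid",Q.mean(0).round(1),"yaw deg",np.degrees(np.arctan2(-d[0],d[1])).round(2))
go(-.05,.16,.16)
E
```

```text
rect [  15.2 -103.9] [41.8 64.4] 0.24
bushings mid [  16.1 -104.1] yaw deg 1.29
tcp jig mm [-41.2 146.7] z 0.1723 F [-0.  -1.   0.1] open -0.0001 t 17.4
shift [-0.0082 -0.0126  0.0133] turn about tool z (deg):  [  -0.2 -180.2] (tool z down: turn=+a)
tool x,y in jig: [ 0.999 -0.003] [-0.006 -0.999]
```

The seating press met a hard stop (9 N, no motion) and the pose did not change. The 1.3° bushing reading is therefore a measurement bias, since the outline gives 0.2° or less. Handing in.

```bash
python3 -c "
from station import order,get_obs
print(order.finish_job(),get_obs()['t'])"
```

```text
the job is handed in; nothing more can be done
the job is handed in; nothing more can be done
```

I pushed the brass spacer straight back onto the rail with two fingertips. With the shut fingers I then slid it along the rail into the green (right) pocket until it met the end stop, gave one light seating press on its front face, and moved clear. The job was handed in at about 17.5 s of the 45 s allowed.

**Last checks:**
- **Position:** the outline puts the centre at (15.2, −103.9) mm against a target of (16, −104). The same outline method read 14.9 mm when the spacer was first flat on the rail. The bushings give (16.1, −104.1) mm.
- **Contact:** the push along the rail rose to 20 N at the stop. The seating press rose to 9 N against the rail with no movement.
- **Loose things:** the screwdriver was confirmed unmoved. The carton, tin and tape measure were only compared by picture difference from the start, which showed little change.

**Disagreements:**
- The bushings read about 1.3° of turn while the outline reads 0 to 0.2°. The reading did not change under the seating press, so I take it as a shading bias.
- While sliding, contact with the rail was checked only from camera views partly hidden by the arm. Those fits gave 0 to 0.9°. The last one, at the stop, read 2.7°, but the lip hid part of the edge.
- The last top-view picture could not be viewed because the 12-picture limit was reached, so the final check was by numbers only.

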